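# Aim the rig's air elbow at its index pin

## Robot

A 6-joint arm with a two-finger parallel gripper is mounted at the origin on the work surface. World frame = base frame: x ahead of the robot, y to its left, z up, the work surface at z = 0. Lengths are in m, angles in rad, forces in N, time in s.
With the tool pointing down it reaches from about 0.35 to 0.875 m from the base axis. Payload 4.2 kg.
Tool frame: the origin (TCP) lies at the very end of the fingers, on their centre line; the grasp point (between the pads) lies 19 mm behind it; z points along the fingers, y is the line along which they close (so a half turn about z gives the same grasp; the last joint's range is limited). The gripper opens to 85 mm and grips with 20 to 120 N. Pads are 22 mm wide; open, the fingers measure 114 mm over their backs; the gripper's body (76 mm by 85 mm) begins 54 mm behind the grasp point. The pads swing forward as they close: fully open they stand 13 mm farther back than shut.
Start: joints at [1.499, 0.385, 0.008, 0, -1.194, -0.259], TCP at [0.203, 0.591, 0.231] pointing down, gripper open.
Joint ranges: [-3.14, 3.14], [-1.21, 2.06], [-1.07, 1.41], [-3.16, 2.05], [-2.99, -0.16], [-3.1, 3.1]. Speed limits (rad/s): [2.79, 2.79, 3.14, 3.14, 3.14, 3.14].

## Interface

Orientations are given as [roll, pitch, yaw] about the fixed x, y, z axes, in that order (R = Rz(yaw) Ry(pitch) Rx(roll)).
In Python, from cell import get_obs, eyes, finish_job gives the robot as it stands. The module is installed in compiled form; this text tells all that it offers.
- The arm moves only by the tool jog_arm, never from a script. Its argument "series" is a list of rows, each a list of 7 numbers: the shift along the tool's x, y, z in mm, then the turn, a rotation vector about the tool's x, y, z in degrees, then the opening in per cent of the stroke, from 0 (shut) to 100 (fully open). In form: [[dx, dy, dz, ax, ay, az, claw], ...]. A call has 1 to 12 rows; each row shifts and turns the commanded pose from where the row before left it, along the tool's axes as they then stand; what a row does not reach is not made up. A row lasts 1/8 s, in which the tool goes at most 62.5 mm and 10.7 degrees, less where a joint would pass 70% of its speed; a pose out of reach is approached as far as the arm can. A call with a gripper value outside its range is refused whole. The fingers move at their own pace and stop on an object; "squeeze" is the grip in N (left out, the last holds). Time passes only in rows, so rows that do not move let the fingers close. It gives the time, the measured TCP pose, the force, the opening and the grip force at its end, in the units of the state.
- get_obs(): the state, without advancing time (a new reading comes with each control period).
- eyes.get_image(name): name is "scene" or "top" or "wrist"; returns a dict with "img" (420x560x3 uint8, red, green, blue), "fx", "fy", "cx", "cy" (pixels), "world_to_cam" (4x4, takes a point from world to camera coordinates). Camera axes: x right, y up, looking along -z (the intrinsics and any distortion apply to the point x, -y, -z); pixel columns grow to the right and rows downward; lengths in m; the calibration is good to about 2 mm. A picture is of the moment at which its call begins. There is no depth.
- finish_job(): hands the job in; it is judged then, once.
The state is a dict: "clock": time; "joints": joint angles; "joint_velocities": joint speeds; "effort": joint torques, N m; "position": TCP position; "eef_rot": TCP orientation; "wrist_force": force on the tool from outside, world axes, zero at the start; "torque": the same for the moment, N m; "width": finger opening in m; "grasp_force": force on a finger pad.
Only numpy, scipy, OpenCV 4.12 (cv2) and the standard library are available. Lean on these libraries where they do the work, as an engineer would, in place of code of your own. Each camera call takes 0.05 s, during which the arm holds its last target. There are 200 camera calls.

## Task

On the lab's test rig, the large brass elbow is already started on its threaded stub. Screw it on further, clockwise seen from above and by less than half a turn, and stop when its outlet points at the upright index pin beside it, to within about ten degrees. Do not screw it well past the pin (20 degrees or more): backing it off again would break the seal. Then let go.

Things in the scene. Friction and masses are not known exactly. Their poses are not given: they have to be found in the camera images.
- elbow_centre (a point): Centre of the large brass elbow's block, on its vertical screw axis; x out along the outlet, z up. Block 32 mm wide (flat upright sides parallel to the outlet), 34 long, 42 high, top 21 mm above this point; under it a 14 mm high hexagon, 33 mm over corners. Turns stiffly (about 0.25 N m), stays where left, sinks under 2 mm a turn, cannot be lifted off, stops 40 degrees past the pin.
- elbow_outlet (a point): Centre of the elbow outlet's open end: a level round brass tube 22 mm in diameter (26 mm at the lip). This point is 48 mm from the screw axis and 1 mm above the elbow's centre. It starts 40 to 80 degrees anticlockwise (seen from above) of the index pin.
- index_pin (a point): Top centre of the index pin: an upright steel pin 10 mm in diameter on the end of a narrow dark tongue, 64 mm from the elbow's screw axis, 20 mm above the rig's top, 33 mm below the elbow's centre. Fixed. Its x axis points from the screw axis through the pin, z up. Only the large elbow's port has one.
- rig: Low aluminium box, 200 (x) x 440 (y) mm, 60 mm high, fixed; origin at the centre of its underside. On its top three ports stand in a row along y, 120 mm apart, one in the middle: the large elbow on any of them, a tee (two opposite outlets, 6 mm lower) and a smaller, lower elbow; those two are fixed.

How it is judged:
At the end, for the whole second after the job is handed in: The elbow's outlet points at the index pin, seen from above, within 12 degrees either side, and stays so (angle between the x axis of elbow_centre and the x axis of index_pin, either way round below 0.21 rad and x of elbow_outlet in the frame of index_pin above -0.03 m); the robot touches nothing.
It fails at once if the elbow is screwed more than 20 degrees past the index pin (y of elbow_outlet in the frame of index_pin below -0.0167 m).
It also fails if it takes over 29 s, if anything falls off the work surface, if the arm or the gripper's body presses on something with over 40 N, if the wrist force passes 120 N, or if a joint passes its speed limit or range.

## Working session

There is one attempt and no reset: what is moved stays moved. The work goes in short steps, Python scripts to look and compute and a tool call to move; the robot and the scene stay as the last step left them, time stands still between calls to the robot, and variables do not carry over. Pictures are saved under pics/ and viewed, at most 10 in all, crops included, and the job is handed in when it is done.

Besides the shell and the picture viewer there is one more tool, called after "Request:" by a JSON object that holds its "name" and its "arguments", one argument or row to a line. jog_arm: Moves the arm, as the interface text tells. Its arguments: {"type":"object","properties":{"series":{"type":"array","items":{"type":"array","items":{"type":"number"}}},"squeeze":{"type":"number"}},"required":["series"]}

```bash
mkdir -p pics; cat > h.py <<'E'
import numpy as np, cv2
from cell import get_obs, eyes, finish_job
def grab(n,f):
    d=eyes.get_image(n); cv2.imwrite('pics/'+f,cv2.cvtColor(d['img'],cv2.COLOR_RGB2BGR)); 
    np.savez('pics/'+f+'.npz',**{k:d[k] for k in d}); print(n,[round(float(d[k]),1) for k in('fx','fy','cx','cy')],[k for k in d]); return d
def ray(d,u,v,z):
    T=np.array(d['world_to_cam']); R=T[:3,:3]; c=-R.T@T[:3,3]
    r=R.T@np.array([(u-d['cx'])/d['fx'],-(v-d['cy'])/d['fy'],-1]); return c+r*(z-c[2])/r[2]
def proj(d,p):
    T=np.array(d['world_to_cam']); q=T[:3,:3]@np.array(p)+T[:3,3]; return d['cx']+d['fx']*q[0]/-q[2], d['cy']+d['fy']*q[1]/q[2]
E
python3 - <<'E'
from h import *
d=grab('top','t1.png'); grab('scene','s1.png'); print(np.round(d['world_to_cam'],3)); o=get_obs(); print(o['clock'],o['position'],o['eef_rot'],o['width'])
E
```

```text
top [498.5, 498.5, 282.8, 208.5] ['img', 'fx', 'fy', 'cx', 'cy', 'world_to_cam']
scene [479.2, 479.2, 281.4, 205.6] ['img', 'fx', 'fy', 'cx', 'cy', 'world_to_cam']
[[-0.025 -0.999  0.026  0.047]
 [ 0.988 -0.021  0.153 -0.622]
 [-0.152  0.029  0.988 -0.691]
 [ 0.     0.     0.     1.   ]]
0.1 [0.20283382 0.59064328 0.23035204] [ 3.13968308e+00 -1.21786494e-04 -3.30973426e-01] 0.08553544424583054
```

View pics/t1.png

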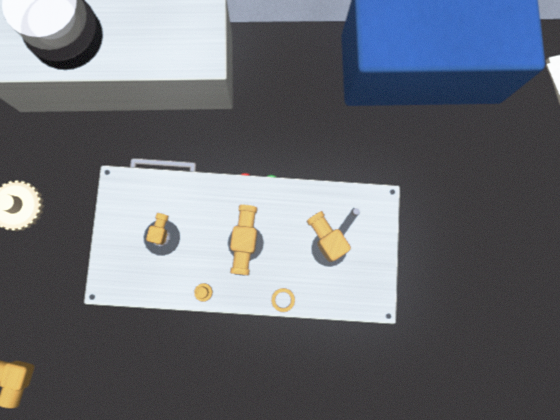

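View pics/s1.png

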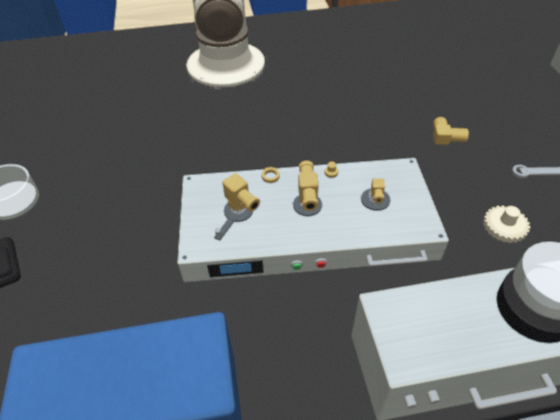

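Top view: the large elbow block is at about (335,245) with its outlet lip at about (315,218). The pin is at about (356,211), and the tee and small elbow are to the left. The scene view agrees. Next I'll zoom and measure.

```bash
python3 - <<'E'
from h import *
d=np.load('pics/t1.png.npz'); 
for n,(u,v,z) in dict(blocktop=(335,245,.134),lip=(316,219,.127),pin=(356,211,.08),c1=(107,172,.06),c2=(393,191,.06),c3=(388,316,.06),c4=(92,297,.06)).items(): print(n,np.round(ray(d,u,v,z),4))
im=cv2.imread('pics/t1.png')[190:280,280:400]; cv2.imwrite('pics/t1c.png',cv2.resize(im,None,fx=6,fy=6,interpolation=cv2.INTER_CUBIC))
E
```

```text
blocktop [ 0.5603 -0.0307  0.134 ]
lip [ 0.5956 -0.008   0.127 ]
pin [ 0.612  -0.0698  0.08  ]
c1 [0.6802 0.2885 0.06  ]
c2 [ 0.6435 -0.1294  0.06  ]
c3 [ 0.4637 -0.1116  0.06  ]
c4 [0.501  0.3043 0.06  ]
```

View pics/t1c.png

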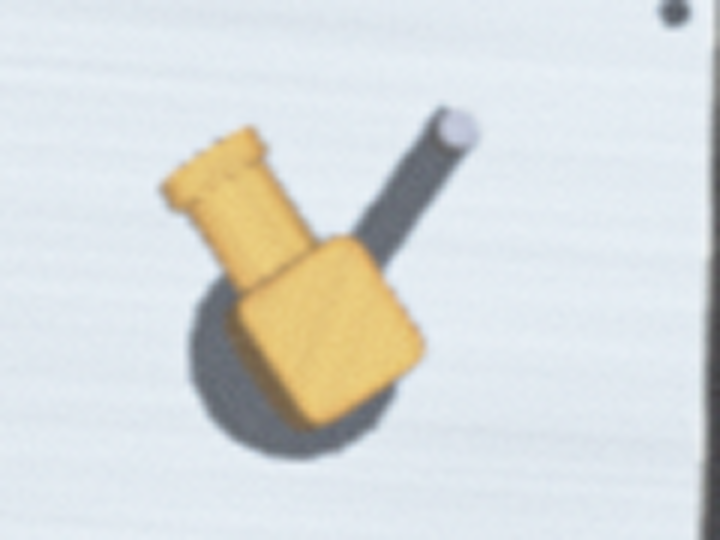

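```bash
python3 - <<'E'
from h import *
d=np.load('pics/t1.png.npz'); f=lambda u,v,z:ray(d,280+u/6-.4,190+v/6-.4,z)
c=f(333,329,.134);pin=f(459,130,.08);lip=f(208,160,.114)
a=lambda p,q:np.degrees(np.arctan2(q[1]-p[1],q[0]-p[0]))
print(c,pin,lip); print('pin',a(c,pin),np.hypot(*(pin-c)[:2]),'lip',a(c,lip),np.hypot(*(lip-c)[:2]))
print('edges',a(f(312,425,.134),f(238,300,.134)),a(f(424,342,.134),f(356,242,.134)))
k=[ray(d,*q,.06) for q in((107,172),(393,191),(388,316),(92,297))]; print('rig',a(k[1],k[0])-90,a(k[2],k[3])-90, sum(k)/4)
E
```

```text
[ 0.56098043 -0.03087008  0.134     ] [ 0.61160725 -0.06988031  0.08      ] [ 0.60108005 -0.00700634  0.114     ]
pin -37.61586330123596 0.06391300744903336 lip 30.757356236330885 0.04666323421776102
edges 28.737221421761053 32.08589539886469
rig -5.015394911544419 -5.114326131422402 [0.5720906  0.08793041 0.06      ]
```

Request:
{"name": "jog_arm", "arguments": {
  "series": [
    [45, 39.3, 0, 0, 0, 0, 75],
    [45, 39.3, 0, 0, 0, 0, 75],
    [45, 39.3, 0, 0, 0, 0, 75],
    [45, 39.3, 0, 0, 0, 0, 75],
    [45, 39.3, 0, 0, 0, 0, 75],
    [45, 39.3, 0, 0, 0, 0, 75],
    [45, 39.3, 0, 0, 0, 0, 75],
    [45, 39.3, 0, 0, 0, 0, 75],
    [45, 39.3, 0, 0, 0, 0, 75],
    [45, 39.3, 0, 0, 0, 0, 75],
    [45, 39.3, 0, 0, 0, 0, 75],
    [45, 39.3, 0, 0, 0, 0, 75]
  ]
}}

```text
clock: 1.6
position: [0.5611, -0.0322, 0.231]
eef_rot: [3.142, 0.0, -0.331]
wrist_force: [0.8, 1.1, 0.8]
width: 0.0642
grasp_force: 0.0
```

Request:
{"name": "jog_arm", "arguments": {
  "series": [
    [0, 0, 0, 0, 0, -9.9, 75],
    [0, 0, 0, 0, 0, -9.9, 75],
    [0, 0, 0, 0, 0, -9.9, 75],
    [0, 0, 0, 0, 0, -9.9, 75],
    [0, 0, 0, 0, 0, -9.9, 75],
    [0, 0, 0, 0, 0, 0, 75],
    [0, 0, 0, 0, 0, 0, 75]
  ]
}}

```text
clock: 2.48
position: [0.5604, -0.0303, 0.2311]
eef_rot: [-3.141, 0.0, 0.531]
wrist_force: [-0.1, -0.1, -0.4]
width: 0.0642
grasp_force: 0.0
```

```bash
python3 - <<'E'
from h import *
d=grab('wrist','w1.png');o=get_obs(); print(o['clock'],o['position'],np.degrees(o['eef_rot']),o['joints'],o['width'])
for p in [(.561,-.0309,.134),(.6116,-.0699,.08)]: print(proj(d,p))
E
```

```text
wrist [344.2, 344.2, 279.9, 211.3] ['img', 'fx', 'fy', 'cx', 'cy', 'world_to_cam']
2.525 [ 0.56039327 -0.03031515  0.23115448] [-1.79989456e+02  1.73692420e-02  3.04306826e+01] [ 2.34643862e-01  2.76794733e-01 -1.51362755e-01 -9.60898579e-05
 -1.14298253e+00  1.86730792e+00] 0.06414404403658389
(np.float64(282.84494721311165), np.float64(212.41929999315394))
(np.float64(351.68284041536856), np.float64(168.38696105532728))
```

View pics/w1.png

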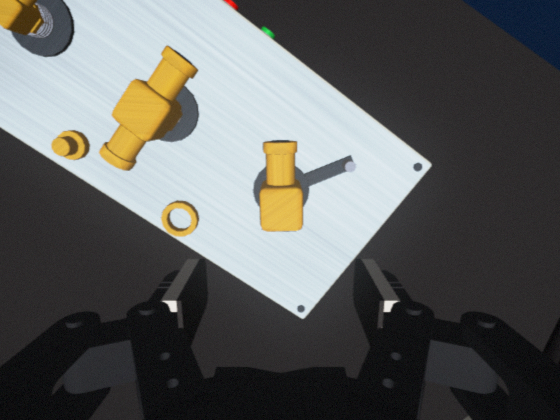

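The wrist view shows the block centre at (282,211), with its sides parallel to the fingers and the outlet straight up. The pin is at (350,167), within 2 px of prediction, so I'll go down and grip.

Request:
{"name": "jog_arm", "arguments": {
  "series": [
    [0, 0, 33, 0, 0, 0, 75],
    [0, 0, 33, 0, 0, 0, 75],
    [0, 0, 33, 0, 0, 0, 75],
    [0, 0, 32, 0, 0, 0, 75],
    [0, 0, 0, 0, 0, 0, 75],
    [0, 0, 0, 0, 0, 0, 75]
  ]
}}

```text
clock: 3.28
position: [0.5616, -0.0302, 0.1015]
eef_rot: [3.14, -0.002, 0.533]
wrist_force: [0.9, -0.1, 0.0]
width: 0.064
grasp_force: 0.0
```

Request:
{"name": "jog_arm", "arguments": {
  "series": [
    [0, 0, 0, 0, 0, 0, 20],
    [0, 0, 0, 0, 0, 0, 20],
    [0, 0, 0, 0, 0, 0, 20],
    [0, 0, 0, 0, 0, 0, 20],
    [0, 0, 0, 0, 0, 0, 20],
    [0, 0, 0, 0, 0, 0, 20],
    [0, 0, 0, 0, 0, 0, 20],
    [0, 0, 0, 0, 0, 0, 20]
  ],
  "squeeze": 90
}}

```text
clock: 4.28
position: [0.5615, -0.0305, 0.102]
eef_rot: [3.14, -0.002, 0.534]
wrist_force: [-1.1, -1.8, 5.3]
width: 0.0309
grasp_force: 88.9
```

Request:
{"name": "jog_arm", "arguments": {
  "series": [
    [0, 0, 0, 0, 0, 5, 20],
    [0, 0, 0, 0, 0, 5, 20],
    [0, 0, 0.1, 0, 0, 5, 20],
    [0, 0, 0, 0, 0, 5, 20],
    [0, 0, 0, 0, 0, 5, 20],
    [0, 0, 0.1, 0, 0, 5, 20]
  ]
}}

```text
clock: 5.03
position: [0.5614, -0.0302, 0.1019]
eef_rot: [3.141, -0.003, 0.008]
wrist_force: [-2.1, -0.2, 6.8]
width: 0.0311
grasp_force: 89.3
```

Request:
{"name": "jog_arm", "arguments": {
  "series": [
    [0, 0, 0, 0, 0, 5, 20],
    [0, 0, 0.1, 0, 0, 5, 20],
    [0, 0, 0, 0, 0, 5, 20],
    [0, 0, 0, 0, 0, 5, 20],
    [0, 0, 0.1, 0, 0, 5, 20],
    [0, 0, 0, 0, 0, 5, 20],
    [0, 0, 0, 0, 0, 3, 20],
    [0, 0, 0, 0, 0, 0, 20],
    [0, 0, 0, 0, 0, 0, 20]
  ]
}}

```text
clock: 6.15
position: [0.5615, -0.0297, 0.1017]
eef_rot: [-3.14, -0.002, -0.566]
wrist_force: [-1.5, 2.1, 7.4]
width: 0.0309
grasp_force: 89.1
```

```bash
python3 - <<'E'
from h import *
d=grab('wrist','w2.png');o=get_obs(); print(o['clock'],o['position'],np.degrees(o['eef_rot']),o['width'],o['torque'],o['wrist_force'])
E
```

```text
wrist [344.2, 344.2, 279.9, 211.3] ['img', 'fx', 'fy', 'cx', 'cy', 'world_to_cam']
6.2 [ 0.56148688 -0.02971895  0.1017261 ] [-1.79887110e+02 -1.19656599e-01 -3.24474737e+01] 0.03097634450278583 [ 0.31433934  0.51971274 -0.15678327] [-0.53644711  2.25178472  6.25891481]
```

View pics/w2.png

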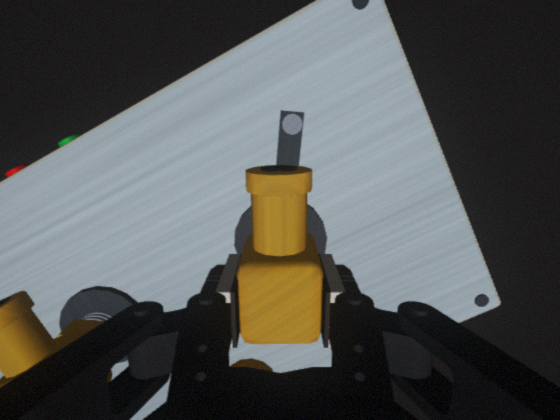

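The outlet axis is at column 280 and the pin at (292,124), so about 5° remain. That agrees with the pose numbers (-32.4 against -37.6). I'll turn 5° more, release and retreat.

Request:
{"name": "jog_arm", "arguments": {
  "series": [
    [0, 0, 0, 0, 0, 2.5, 20],
    [0, 0, 0, 0, 0, 2.5, 20],
    [0, 0, 0, 0, 0, 0, 20],
    [0, 0, 0, 0, 0, 0, 20],
    [0, 0, 0, 0, 0, 0, 75],
    [0, 0, 0, 0, 0, 0, 75],
    [0, 0, 0, 0, 0, 0, 75],
    [0, 0, 0, 0, 0, 0, 75],
    [0, 0, 0, 0, 0, 0, 75],
    [0, 0, 0, 0, 0, 0, 75]
  ]
}}

```text
clock: 7.45
position: [0.5605, -0.0304, 0.0999]
eef_rot: [3.142, 0.0, -0.654]
wrist_force: [-0.0, 0.5, 0.2]
width: 0.0639
grasp_force: 0.0
```

Request:
{"name": "jog_arm", "arguments": {
  "series": [
    [0, 0, -15, 0, 0, 0, 75],
    [0, 0, -30, 0, 0, 0, 75],
    [0, 0, -40, 0, 0, 0, 75],
    [0, 0, -40, 0, 0, 0, 75],
    [0, 0, -20, 0, 0, 0, 75],
    [0, 0, 0, 0, 0, 0, 75],
    [0, 0, 0, 0, 0, 0, 75]
  ]
}}

```text
clock: 8.32
position: [0.5598, -0.0303, 0.2442]
eef_rot: [3.141, 0.001, -0.654]
wrist_force: [-1.3, 0.1, 0.2]
width: 0.0639
grasp_force: 0.0
```

```bash
python3 - <<'E'
from h import *
d=grab('wrist','w3.png');o=get_obs(); print(o['clock'],o['position'],np.degrees(o['eef_rot']),o['width'],o['wrist_force'])
E
```

```text
wrist [344.2, 344.2, 279.9, 211.3] ['img', 'fx', 'fy', 'cx', 'cy', 'world_to_cam']
8.375 [ 0.55974126 -0.03037473  0.24377107] [ 1.79911487e+02  1.01357295e-01 -3.74613291e+01] 0.0638815235862471 [ 0.05912744 -0.31135592 -0.36157507]
```

View pics/w3.png

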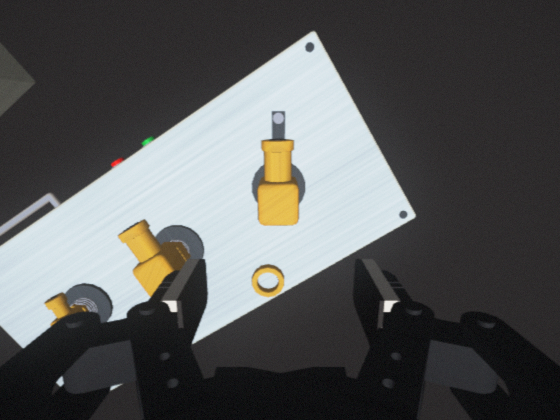

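The outlet axis (column 278) now passes through the pin at (278,118). The gripper is open and clear of everything.

```bash
python3 -c "
from cell import finish_job; print(finish_job())"
```

```text
the job is handed in; nothing more can be done
None
```

The elbow was screwed about 68° clockwise until its outlet lined up with the index pin in the last wrist image; the gripper let go, backed clear, and the job was handed in at about 8.4 s (no verdict was returned).

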